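# Index a pipe stub at the marking pointer

## Robot

A 6-joint arm with a two-finger parallel gripper is mounted at the origin on the work surface. World frame = base frame: x ahead of the robot, y to its left, z up, the work surface at z = 0. Lengths are in m, angles in degrees, forces in N, time in s.
With the tool pointing down it reaches from about 0.275 to 0.875 m from the base axis. Payload 12.5 kg.
Tool frame: the origin (TCP) lies at the very end of the fingers, on their centre line; the grasp point (between the pads) lies 19 mm behind it; z points along the fingers, y is the line along which they close (so a half turn about z gives the same grasp; the last joint's range is limited). The gripper opens to 85 mm and grips with 20 to 120 N. Pads are 22 mm wide; open, the fingers measure 114 mm over their backs; the gripper's body (76 mm by 85 mm) begins 54 mm behind the grasp point. The pads swing forward as they close: fully open they stand 13 mm farther back than shut.
Start: joints at [63.564, 20.094, 94.641, -0, 65.266, -4.847], TCP at [0.202, 0.511, 0.231] pointing down, gripper open.
Joint ranges: [-157.81, 157.81], [-45, 120.19], [0.68, 151.7], [-89.99, 269.99], [4.06, 180], [-164.3, 164.3]. Speed limits (degrees/s): [127.2, 127.2, 159.86, 180, 180, 180].

## Interface

Orientations are given as [roll, pitch, yaw] about the fixed x, y, z axes, in that order (R = Rz(yaw) Ry(pitch) Rx(roll)).
In Python, from bench import * gives the robot as it stands.
- The arm moves only by the tool jog_arm, never from a script. Its argument "targets" is a list of rows, each a list of 3 entries, a list of its own where there are three numbers: the turn, a rotation vector about the tool's x, y, z in degrees, then the shift along the tool's x, y, z in m, then the finger opening in m, from 0 to 0.0854. A call has 1 to 20 rows; each row shifts and turns the commanded pose from where the row before left it, along the tool's axes as they then stand; what a row does not reach is not made up. A row lasts 1/8 s, in which the tool goes at most 62.5 mm and 10.7 degrees, less where a joint would pass 70% of its speed; a pose out of reach is approached as far as the arm can. A call with a gripper value outside its range is refused whole. The fingers move at their own pace and stop on an object; the grip force is fixed at half the most. Time passes only in rows, so rows that do not move let the fingers close. It gives the time, the measured TCP pose, the force, the opening and the grip force at its end, in the units of the state.
- observe(): the state, without advancing time (a new reading comes with each control period).
- snapshot(name): name is "side" or "top"; returns a dict with "image" (480x640x3 uint8, red, green, blue), "range_z" (480x640 float32, m along the optical axis (not along the pixel's ray), 0 where there is no reading), "fx", "fy", "cx", "cy" (pixels), "rvec" (rotation vector, rad) and "tvec" (3), from world to camera coordinates, as OpenCV has them. Camera axes: x right, y down, z forward; pixel columns grow to the right and rows downward; lengths in m; the calibration is good to about 2 mm. A picture is of the moment at which its call begins.
- close_job(): hands the job in; it is judged then, once.
Trained networks look in the newest picture that a camera, given by its name, has taken for a name from the list of things; names that differ only in an ending like _2 or _b are one class to them, and where a whole thing is asked for, a point or a joint stands for the part that bears it (a point fixed in the world has none). Each returns a list of dicts, best first, with "score" (0 to 1); they miss things now and then, are a little off and sometimes report something else, mostly with a low value. They report only what shows in the picture. A call takes as long as a camera call. They do not tell look-alikes from the thing itself.
- search_frame(name, camera): "position" ([column, row] as shares, 0 to 1, of the picture: columns of its width, rows of its height, amid what is visible of it).
The state is a dict: "t": time; "q": joint angles; "qvel": joint speeds; "tau": joint torques, N m; "tool_pos": TCP position; "tool_rot": TCP orientation; "wrist_force": force on the tool from outside, world axes, zero at the start; "moment": the same for the moment, N m; "opening": finger opening in m; "grasp_force": force on a finger pad.
Only numpy, scipy, OpenCV 4.12 (cv2) and the standard library are available. Lean on these libraries where they do the work, as an engineer would, in place of code of your own. Each camera call takes 0.05 s, during which the arm holds its last target. There are 200 camera calls.

## Task

Stand the grey pipe stub upright in the round socket of the blue-and-aluminium carriage, down on the socket floor, and let go of it. Then take the carriage by its black handle and slide it along the rail towards the red pointer stand until you feel the ball click into its notch, without running on past the notch. Finish still holding the handle, with the carriage resting in the notch and the stub standing in it, and leave the coupling, the nipple and the cap where they are.

Things in the scene. Friction and masses are not known exactly. Their poses are not given: they have to be found in the camera images.
- stub_mid (a point): Grey plastic pipe stub, a plain tube 32 mm outside diameter and 90 mm tall, standing loose on the bench. This point is its centre, 45 mm above its foot; z runs along the tube, up. About 0.06 to 0.11 kg.
- socket (a point): Floor centre of the round socket in the carriage, 46 mm above the bench. The socket is a 66 x 66 mm blue block 32 mm tall above this point, with a hole 35 mm wide, 32 mm deep, 3 mm chamfer. The carriage slab, level with this point, reaches 45 mm in -y, 125 mm in +y, 38 mm either side. Axes are the rail's: y along the rail, z up; it slides towards its -y to reach the notch.
- handle_mid (a point): Grip point on the carriage's black upright handle, a square post 20 x 20 mm and 64 mm tall, from 46 to 110 mm above the bench; its faces are square to the rail. This point is on the post's axis, 20 mm below its top (90 mm above the bench), 95 mm from the socket axis in +y of the rail. Axes as the rail's.
- carriage (a joint): Slide of the carriage along the rail, in m: 0 at the stop where it is farthest from the pointer, growing as it moves towards and past it (rail's -y), at most 0.23; starts at 0 to 0.05. Its friction is about 1.5 N.
- notch (a point): Where socket stands when the carriage is in the detent; axes as the rail's. A sprung ball in the carriage meets a dowel about 18 mm before it, resists with up to about 11 N, less and less as far as the crest 10 mm before it, then is pulled (about 6 N) into the notch, where it has some 1.7 mm free play and the pull is gone; an equal crest lies 10 mm beyond.
- coupling: Black rubber coupling, a ring 60 mm across and 50 mm tall, loose bystander on the bench; origin under its centre.
- nipple: Brass threaded nipple with a wider collar, 36 mm across and 50 mm tall, loose bystander; origin under its centre.
- cap: Copper end cap, a disc-like cylinder 48 mm across and 30 mm tall, loose bystander; origin under its centre.
- index: Red index stand clamped beside the rail, at a different place along it each time, with the dowels of the notch; its origin is under notch, axes as the rail's. Its post stands 74 mm to the +x side of the rail, 123 mm tall; a yellow pointer 112 mm above the bench aims at the rail, its tip 38 mm from the rail's centre line.
Mind the look-alikes: they are no part of the job. Of the things shaped like the part that bears stub_mid, the grey one is meant.

How it is judged:
By the outcome, as a careful person would: the job done as asked, in the order asked, and still so for the second after the job is handed in, while the arm keeps its last pose, push and grip.
It also fails if it takes over 64 s, if anything falls off the work surface, if the arm or the gripper's body presses on something with over 40 N, if the wrist force passes 120 N, or if a joint passes its speed limit or range.

## Working session

There is one attempt and no reset: what is moved stays moved. The work goes in short steps, Python scripts to look and compute and a tool call to move; the robot and the scene stay as the last step left them, time stands still between calls to the robot, and variables do not carry over. Pictures are saved under pics/ and viewed, at most 10 in all, crops included, and the job is handed in when it is done.

Besides the shell and the picture viewer there is one more tool, called after "Request:" by a JSON object that holds its "fn" and its "kwargs", one argument or row to a line. jog_arm: Moves the arm, as the interface text tells. Its arguments: {"type":"object","properties":{"targets":{"type":"array","items":{"type":"array"}}},"required":["targets"]}

```bash
mkdir -p pics
cat > h.py <<'E'
from bench import *
import numpy as np, cv2
def cam(s):
    R=cv2.Rodrigues(np.array(s["rvec"],float))[0]; return R,np.array(s["tvec"],float).ravel()
def cloud(s):
    R,t=cam(s); z=s["range_z"].astype(float); v,u=np.mgrid[0:480,0:640]
    P=np.stack([(u-s["cx"])/s["fx"]*z,(v-s["cy"])/s["fy"]*z,z],-1)
    W=(P-t)@R; W[z==0]=np.nan; return W
def save(s,n): cv2.imwrite("pics/"+n,cv2.cvtColor(s["image"],cv2.COLOR_RGB2BGR))
E
python3 - <<'E'
from h import *
o=observe(); print(o)
ss={}
for c in("top","side"):
    s=snapshot(c); ss[c]=s; save(s,c+"1.png"); np.save(c+"1.npy",s,allow_pickle=True); W=cloud(s)
    R,t=cam(s); print(c,"campos",-R.T@t)
    for n in["stub_mid","socket","handle_mid","carriage","coupling","nipple","cap","index"]:
        for d in search_frame(n,c)[:4]:
            u,v=d["position"]; u=int(u*640);v=int(v*480)
            print(n,round(d["score"],2),(u,v),np.round(W[v,u],3),s["image"][v,u])
E
```

```text
{'t': 0.0, 'q': array([ 6.35617635e+01,  2.01280296e+01,  9.46784509e+01,  1.50651747e-03,
        6.52651773e+01, -4.84565598e+00]), 'qvel': array([ 0.05146347,  0.00091228, -0.00138208, -0.09275092, -0.01428539,
        0.06211183]), 'tau': array([ 8.54211976e-05, -5.06133699e+01, -2.91398120e+01, -1.45432336e-04,
        4.71164851e-03, -2.65295199e-06]), 'tool_pos': array([0.20220545, 0.51111253, 0.23071317]), 'tool_rot': array([-1.79928714e+02, -7.41568044e-03,  1.58406784e+02]), 'wrist_force': array([ 0.21524368, -0.09931379, -0.78282837]), 'moment': array([ 0.02832242,  0.01478241, -0.00693427]), 'grasp_force': 0.0, 'opening': 0.08510811639713838}
top campos [0.38737873 0.11590707 1.0383339 ]
stub_mid 0.67 (254, 237) [0.496 0.217 0.   ] [68 60 41]
stub_mid 0.57 (235, 304) [0.348 0.252 0.001] [73 62 42]
stub_mid 0.54 (234, 272) [nan nan nan] [39 37 36]
socket 0.71 (361, 236) [ 0.5   -0.015  0.045] [151 146 153]
handle_mid 0.98 (360, 239) [ 0.494 -0.013  0.044] [150 148 151]
carriage 0.65 (364, 238) [ 0.496 -0.021  0.047] [154 151 154]
coupling 0.65 (166, 210) [0.55  0.412 0.001] [69 59 48]
nipple 0.67 (177, 272) [0.413 0.369 0.046] [150 117  66]
cap 0.58 (227, 205) [0.56  0.274 0.03 ] [157  99  70]
index 0.74 (448, 187) [ 0.609 -0.198  0.061] [55 56 55]
side campos [0.42924777 1.17096905 0.72381986]
stub_mid 0.85 (362, 301) [0.417 0.261 0.054] [59 58 59]
stub_mid 0.82 (398, 302) [0.35  0.261 0.055] [122  72  86]
stub_mid 0.74 (326, 291) [0.486 0.226 0.05 ] [30 76 38]
socket 0.88 (329, 229) [0.491 0.044 0.084] [13 14 12]
handle_mid 0.93 (326, 229) [ 0.501 -0.029  0.043] [52 60 79]
carriage 0.76 (326, 230) [ 0.501 -0.024  0.043] [145 139 140]
coupling 0.92 (294, 359) [0.534 0.371 0.004] [23 24 23]
nipple 0.89 (365, 354) [0.41  0.388 0.037] [102  78  41]
cap 0.86 (291, 323) [0.547 0.299 0.026] [184 123  86]
index 0.68 (289, 194) [ 0.605 -0.189  0.051] [75 13 10]
```

```bash
python3 -c "
import cv2,numpy as np
a=cv2.imread('pics/top1.png');b=cv2.imread('pics/side1.png');print(a.shape,b.shape)"
```

```text
(480, 640, 3) (480, 640, 3)
```

View pics/top1.png

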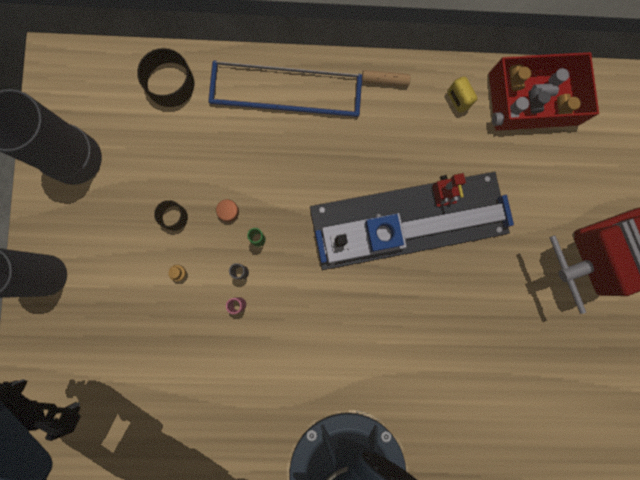

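View pics/side1.png

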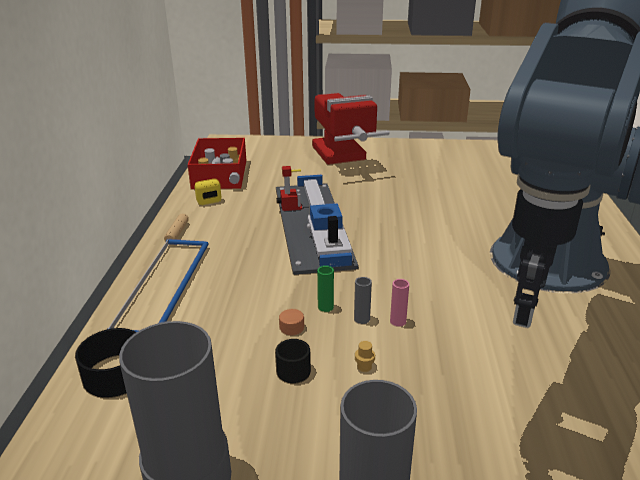

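The stub candidates are green (top 254,237; side 326,290), grey (238,271; 362,300) and pink (235,305; 399,302). The large dark pipes on the left (40,130 and 30,275) are far too big. The grey one is meant, so I'll crop it to check and measure it.

Run:
```python
from h import *
S={c:np.load(c+"1.npy",allow_pickle=True).item() for c in("top","side")}
a=cv2.cvtColor(S["top"]["image"],cv2.COLOR_RGB2BGR)[150:330,140:520]
b=cv2.cvtColor(S["side"]["image"],cv2.COLOR_RGB2BGR)[150:390,260:430]
a=cv2.resize(a,None,fx=1.5,fy=1.5,interpolation=2);a=cv2.copyMakeBorder(a,0,480-270,0,0,0)
b=cv2.resize(b,(170*480//240*1,480)); b=b[:,:230]
cv2.imwrite("pics/crop1.png",np.hstack([a,b]))
def fitc(P):
    A=np.c_[2*P,np.ones(len(P))];x=np.linalg.lstsq(A,(P**2).sum(1),rcond=None)[0];return x[:2],np.sqrt(x[2]+x[:2]@x[:2])
for c in S:
    W=cloud(S[c]); im=S[c]["image"].astype(int)
    def box(x0,x1,y0,y1,z0,z1): return (W[...,0]>x0)&(W[...,0]<x1)&(W[...,1]>y0)&(W[...,1]<y1)&(W[...,2]>z0)&(W[...,2]<z1)
    m=box(.385,.455,.215,.29,.02,.1); P=W[m]; print(c,"stub n",m.sum(),"z max",P[:,2].max(),P.mean(0))
    m=box(.385,.455,.215,.29,.083,.1);P=W[m]; print(" toprim",m.sum(),P.mean(0),P.min(0),P.max(0))
    if m.sum()>6: print(" circ",fitc(P[:,:2]))
    m=box(.385,.455,.215,.29,.01,.08);P=W[m];
    if m.sum()>6: print(" wall circ",m.sum(),fitc(P[:,:2]))
    # slab/blue block top
    m=box(.38,.62,-.3,.2,.072,.084)&(im[...,2]>im[...,0]*1.5); P=W[m]
    if m.sum()>10:
        print(" block",m.sum(),P.mean(0),cv2.minAreaRect(P[:,:2].astype(np.float32)*1000))
    m=box(.38,.62,-.1,.2,.1,.118);P=W[m]; print(" handle top",m.sum(),P.mean(0) if m.sum() else 0,cv2.minAreaRect(P[:,:2].astype(np.float32)*1000) if m.sum()>3 else 0)
    m=box(.38,.70,-.35,.2,.004,.03);P=W[m]; print(" base",m.sum(),cv2.minAreaRect(P[:,:2].astype(np.float32)*1000))
    m=box(.38,.62,-.3,.2,.038,.052);P=W[m]; print(" slab",m.sum(),cv2.minAreaRect(P[:,:2].astype(np.float32)*1000))
    m=box(.48,.70,-.35,-.05,.06,.14);P=W[m];C=im[m]
    y=(C[:,0]>1.4*C[:,2])&(C[:,1]>1.3*C[:,2])&(C[:,0]>100); r=(C[:,0]>1.8*C[:,1])
    print(" yellow",y.sum(),np.round(P[y],3).tolist()[:30]); print(" red",r.sum(),P[r].mean(0),P[r].min(0),P[r].max(0))
```

```text
top stub n 179 z max 0.09432156257632322 [0.41818436 0.24089329 0.06828261]
 toprim 77 [0.41797784 0.24098825 0.08880813] [0.40285257 0.22523266 0.08334148] [0.43296958 0.25580914 0.09432156]
 circ (array([0.41822869, 0.24105231]), np.float64(0.014321401152474085))
 wall circ 108 (array([0.41810648, 0.23981039]), np.float64(0.014270977110727341))
 block 760 [ 0.50638412 -0.05987726  0.07736096] ((506.45794677734375, -59.771644592285156), (65.620849609375, 65.3128890991211), 13.007660865783691)
 handle top 103 [0.48572556 0.03249598 0.10927421] ((486.2162170410156, 32.265052795410156), (19.864280700683594, 20.112226486206055), 12.090490341186523)
 base 8247 ((540.82470703125, -75.98641967773438), (549.3221435546875, 314.2837829589844), 89.26408386230469)
 slab 2054 ((509.9783935546875, -23.354476928710938), (112.19181823730469, 442.0346984863281), 17.973384857177734)
 yellow 46 [[0.625, -0.201, 0.122], [0.625, -0.203, 0.123], [0.625, -0.209, 0.122], [0.622, -0.191, 0.123], [0.623, -0.193, 0.12], [0.623, -0.196, 0.12], [0.62, -0.193, 0.122], [0.62, -0.195, 0.123], [0.621, -0.189, 0.109
[... 1620 characters left out ...]
04, 0.11], [0.597, -0.202, 0.111], [0.595, -0.203, 0.111], [0.592, -0.202, 0.111], [0.589, -0.2, 0.112], [0.587, -0.203, 0.111], [0.585, -0.207, 0.109], [0.582, -0.202, 0.111], [0.58, -0.208, 0.109], [0.578, -0.209, 0.109], [0.6, -0.202, 0.108], [0.597, -0.199, 0.11], [0.595, -0.203, 0.108], [0.592, -0.202, 0.109], [0.59, -0.201, 0.109], [0.587, -0.203, 0.108], [0.585, -0.207, 0.106], [0.583, -0.207, 0.107], [0.58, -0.202, 0.109], [0.577, -0.203, 0.108], [0.622, -0.196, 0.105], [0.622, -0.197, 0.102], [0.622, -0.197, 0.099], [0.618, -0.186, 0.102], [0.602, -0.195, 0.098]]
 red 88 [ 0.61105467 -0.19312673  0.11278023] [ 0.60076732 -0.2111682   0.09981101] [ 0.62253036 -0.18171615  0.12229256]
```

View pics/crop1.png

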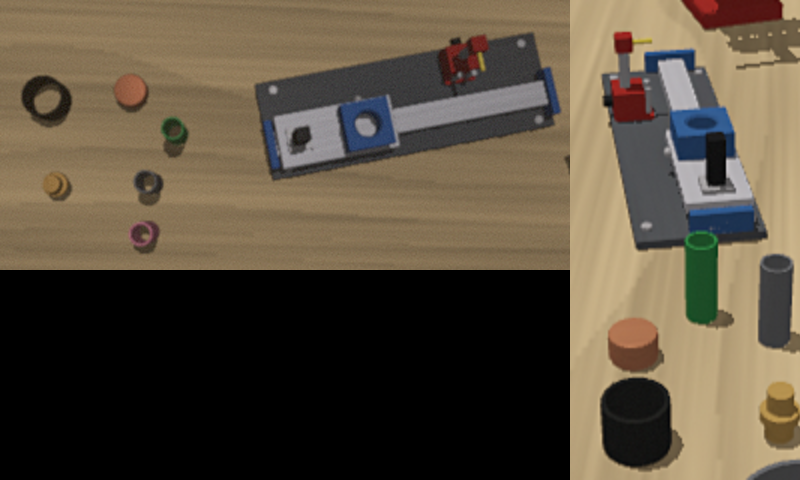

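The crop shows the grey tube at (148,183) in the top part (full picture 238,272) and at (775,300) in the side part, between the green and pink tubes. I'll close along the rail y axis so the fingers clear both neighbours.

Request:
{"fn": "jog_arm", "kwargs": {
  "targets": [
    [[0,0,-10],[0,0,0],0.0854],
    [[0,0,-10],[0,0,0],0.0854],
    [[0,0,-10],[0,0,0],0.0854],
    [[0,0,-4.3],[0,0,0],0.0854],
    [[0,0,0],[-0.0215,-0.0442,0],0.0854],
    [[0,0,0],[-0.0215,-0.0442,0],0.0854],
    [[0,0,0],[-0.0215,-0.0442,0],0.0854],
    [[0,0,0],[-0.0215,-0.0442,0],0.0854],
    [[0,0,0],[-0.0215,-0.0442,0],0.0854],
    [[0,0,0],[-0.0215,-0.0442,0],0.0854],
    [[0,0,0],[-0.0215,-0.0442,0],0.0854],
    [[0,0,0],[0,0,0.04],0.0854],
    [[0,0,0],[0,0,0.04],0.0854],
    [[0,0,0],[0,0,0],0.0854],
    [[0,0,0],[0,0,0],0.0854]
  ]
}}

```text
t: 2.78
tool_pos: [0.4178, 0.2431, 0.1526]
tool_rot: [180.0, 0.1, -167.3]
wrist_force: [-1.0, 0.4, 0.2]
opening: 0.0854
grasp_force: 0.0
```

Request:
{"fn": "jog_arm", "kwargs": {
  "targets": [
    [[0,0,0],[0,0,0.03],0.0854],
    [[0,0,0],[0,0,0.03],0.0854],
    [[0,0,0],[0,0,0.03],0.0854],
    [[0,0,0],[0,0,0.0166],0.0854],
    [[0,0,0],[0,0,0],0.05],
    [[0,0,0],[0,0,0],0.042],
    [[0,0,0],[0,0,0],0.036],
    [[0,0,0],[0,0,0],0.032],
    [[0,0,0],[0,0,0],0.02],
    [[0,0,0],[0,0,0],0.02],
    [[0,0,0],[0,0,0],0.02],
    [[0,0,0],[0,0,0],0.02]
  ]
}}

```text
t: 4.28
tool_pos: [0.4179, 0.2426, 0.0455]
tool_rot: [-180.0, 0.1, -167.3]
wrist_force: [0.6, -6.1, 9.7]
opening: 0.0308
grasp_force: 58.3
```

Request:
{"fn": "jog_arm", "kwargs": {
  "targets": [
    [[0,0,0],[0,0,-0.02],0.02],
    [[0,0,0],[0,0,-0.03],0.02],
    [[0,0,0],[0,0,-0.04],0.02],
    [[0,0,0],[0,0,-0.04],0.02],
    [[0,0,0],[-0.0025,-0.0393,0],0.02],
    [[0,0,0],[-0.0025,-0.0393,0],0.02],
    [[0,0,0],[-0.0025,-0.0393,0],0.02],
    [[0,0,0],[-0.0025,-0.0393,0],0.02],
    [[0,0,0],[-0.0025,-0.0393,0],0.02],
    [[0,0,0],[-0.0025,-0.0393,0],0.02],
    [[0,0,0],[-0.0025,-0.0393,0],0.02],
    [[0,0,0],[-0.0024,-0.039,0],0.02],
    [[0,0,0],[0,0,0.02],0.02],
    [[0,0,0],[0,0,0],0.02],
    [[0,0,0],[0,0,0],0.02]
  ]
}}

```text
t: 6.15
tool_pos: [0.5059, -0.059, 0.1553]
tool_rot: [-180.0, 0.0, -167.3]
wrist_force: [0.4, -0.3, -1.2]
opening: 0.0311
grasp_force: 59.3
```

Run:
```python
from h import *
o=observe(); print(o["tool_pos"],o["tool_rot"],o["wrist_force"],o["opening"])
a=snapshot("top");b=snapshot("side")
def fitc(P):
    A=np.c_[2*P,np.ones(len(P))];x=np.linalg.lstsq(A,(P**2).sum(1),rcond=None)[0];return x[:2],np.sqrt(x[2]+x[:2]@x[:2])
W=cloud(b);im=b["image"].astype(int)
m=(abs(W[...,0]-.506)<.03)&(abs(W[...,1]+.06)<.03)&(W[...,2]>.085)&(W[...,2]<.150)
print(m.sum())
for z0 in np.arange(.085,.155,.01):
    P=W[m&(W[...,2]>z0)&(W[...,2]<z0+.01)]
    if len(P)>8: print(round(z0,3),len(P),fitc(P[:,:2]),P.mean(0))
c=lambda s,r:cv2.cvtColor(cv2.resize(s["image"][r],(400,400),interpolation=2),cv2.COLOR_RGB2BGR)
cv2.imwrite("pics/hov.png",np.hstack([c(a,np.s_[160:310,310:460]),c(b,np.s_[130:280,260:410])]))
```

```text
[ 0.50585275 -0.05899484  0.1552669 ] [-1.79996124e+02  1.66568402e-02 -1.67262019e+02] [ 0.38646199 -0.26832258 -1.20325838] 0.031137071715636677
236
0.105 47 (array([ 0.50394025, -0.05526209]), np.float64(0.013564051311006216)) [ 0.50353431 -0.04657228  0.11081093]
0.115 55 (array([ 0.50426116, -0.05383236]), np.float64(0.012747576688855474)) [ 0.50362224 -0.04632555  0.11985627]
0.125 53 (array([ 0.50444838, -0.05442637]), np.float64(0.01289193144848685)) [ 0.50390147 -0.04620504  0.12971134]
0.135 59 (array([ 0.50392592, -0.0542536 ]), np.float64(0.013154928412162821)) [ 0.50360146 -0.04548254  0.14009654]
0.145 22 (array([ 0.50387219, -0.05575501]), np.float64(0.014099633681547968)) [ 0.50378882 -0.04666354  0.14710547]
```

View pics/hov.png

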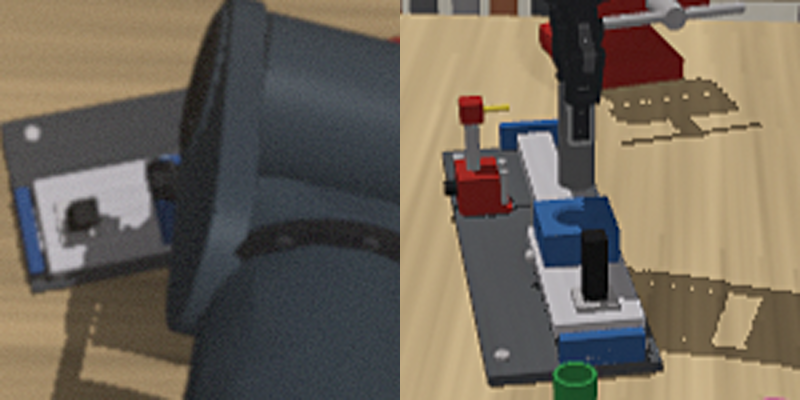

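Left: the arm hides the socket. Right: the stub's foot at about (577,185) hangs over the hole at about (575,215). The camera offsets agree within about 1 mm, which is inside the chamfer. I'll lower it gently.

Request:
{"fn": "jog_arm", "kwargs": {
  "targets": [
    [[0,0,0],[0,0,0.015],0.02],
    [[0,0,0],[0,0,0.012],0.02],
    [[0,0,0],[0,0,0.003],0.02],
    [[0,0,0],[0,0,0.003],0.02],
    [[0,0,0],[0,0,0.002],0.02],
    [[0,0,0],[0,0,0],0.02]
  ]
}}

```text
t: 7.0
tool_pos: [0.5058, -0.0593, 0.1197]
tool_rot: [-180.0, 0.0, -167.3]
wrist_force: [0.5, 0.0, -1.5]
opening: 0.0308
grasp_force: 59.3
```

Request:
{"fn": "jog_arm", "kwargs": {
  "targets": [
    [[0,0,0],[0,0,0.004],0.02],
    [[0,0,0],[0,0,0.004],0.02],
    [[0,0,0],[0,0,0],0.02]
  ]
}}

```text
t: 7.38
tool_pos: [0.5055, -0.0593, 0.1113]
tool_rot: [180.0, -0.0, -167.3]
wrist_force: [-0.1, -0.2, -0.7]
opening: 0.0308
grasp_force: 59.3
```

Request:
{"fn": "jog_arm", "kwargs": {
  "targets": [
    [[0,0,0],[0,0,0.005],0.02],
    [[0,0,0],[0,0,0.005],0.02],
    [[0,0,0],[0,0,0.005],0.02],
    [[0,0,0],[0,0,0.002],0.02],
    [[0,0,0],[0,0,0],0.02]
  ]
}}

```text
t: 8.0
tool_pos: [0.5057, -0.0593, 0.0946]
tool_rot: [180.0, -0.0, -167.3]
wrist_force: [-0.2, -0.5, -0.6]
opening: 0.0309
grasp_force: 59.3
```

Request:
{"fn": "jog_arm", "kwargs": {
  "targets": [
    [[0,0,0],[0,0,0.0015],0.02],
    [[0,0,0],[0,0,0.001],0.02],
    [[0,0,0],[0,0,0],0.02]
  ]
}}

```text
t: 8.38
tool_pos: [0.5057, -0.0593, 0.0922]
tool_rot: [180.0, -0.0, -167.3]
wrist_force: [0.5, 0.2, -0.7]
opening: 0.031
grasp_force: 59.3
```

Request:
{"fn": "jog_arm", "kwargs": {
  "targets": [
    [[0,0,0],[0,0,0.001],0.02],
    [[0,0,0],[0,0,0],0.02]
  ]
}}

```text
t: 8.62
tool_pos: [0.506, -0.0594, 0.0915]
tool_rot: [-180.0, 0.0, -167.3]
wrist_force: [-1.5, -0.6, 4.8]
opening: 0.0307
grasp_force: 59.6
```

Request:
{"fn": "jog_arm", "kwargs": {
  "targets": [
    [[0,0,0],[0,0,0],0.034],
    [[0,0,0],[0,0,0],0.04],
    [[0,0,0],[0,0,0],0.07],
    [[0,0,0],[0,0,0],0.08],
    [[0,0,0],[0,0,-0.02],0.08],
    [[0,0,0],[0,0,-0.04],0.08],
    [[0,0,0],[0,0,-0.04],0.06],
    [[0,0,0],[0,0.03,0],0.05],
    [[0,0,0],[0,0.035,0],0.05],
    [[0,0,0],[0,0.03,0],0.05],
    [[0,0,0],[0,0,0],0.05],
    [[0,0,0],[0,0,0],0.05]
  ]
}}

```text
t: 10.12
tool_pos: [0.485, 0.033, 0.1912]
tool_rot: [-180.0, 0.0, -167.3]
wrist_force: [0.4, 0.3, 0.5]
opening: 0.0499
grasp_force: 0.0
```

Run:
```python
from h import *
o=observe(); print(o["tool_pos"],o["tool_rot"],o["opening"])
b=snapshot("side");a=snapshot("top")
W=cloud(b)
m=(abs(W[...,0]-.506)<.03)&(abs(W[...,1]+.06)<.025)&(W[...,2]>.085)&(W[...,2]<.145)
print(m.sum(), np.percentile(W[m][:,2],[50,95,100]))
for z0 in(.085,.1,.115,.13):
    P=W[m&(abs(W[...,2]-z0-.005)<.006)]; print(z0,len(P),P.mean(0) if len(P) else 0)
c=lambda s,r:cv2.cvtColor(cv2.resize(s["image"][r],(400,400),interpolation=2),cv2.COLOR_RGB2BGR)
cv2.imwrite("pics/rel.png",np.hstack([c(a,np.s_[160:310,310:460]),c(b,np.s_[130:280,260:410])]))
```

```text
[0.48502715 0.03295934 0.19122046] [-1.79987964e+02  6.47180091e-03 -1.67280088e+02] 0.049923947458232296
317 [0.11424654 0.13209698 0.13543872]
0.085 57 [ 0.50301736 -0.04667756  0.09060118]
0.1 67 [ 0.50400618 -0.0461709   0.10459812]
0.115 86 [ 0.50352709 -0.052063    0.12106452]
0.13 50 [ 0.50555769 -0.05548829  0.13158431]
```

View pics/rel.png

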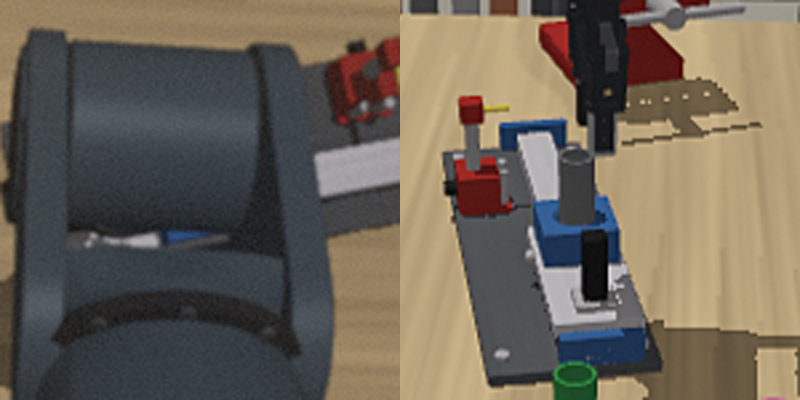

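The stub (577,185) stands upright in the socket, with its top at 0.135 m. Next is the handle.

Request:
{"fn": "jog_arm", "kwargs": {
  "targets": [
    [[0,0,0],[0,0,0.04],0.05],
    [[0,0,0],[0,0,0.03],0.05],
    [[0,0,0],[0,0,0.03],0.05],
    [[0,0,0],[0,0,0.018],0.05],
    [[0,0,0],[0,0,0],0.035],
    [[0,0,0],[0,0,0],0.026],
    [[0,0,0],[0,0,0],0.022],
    [[0,0,0],[0,0,0],0.01],
    [[0,0,0],[0,0,0],0.01],
    [[0,0,0],[0,0,0],0.01]
  ]
}}

```text
t: 11.48
tool_pos: [0.4854, 0.0332, 0.0742]
tool_rot: [-180.0, 0.1, -167.3]
wrist_force: [-0.1, -1.9, 5.7]
opening: 0.0193
grasp_force: 58.5
```

Request:
{"fn": "jog_arm", "kwargs": {
  "targets": [
    [[0,0,0],[0,-0.005,0],0.01],
    [[0,0,0],[0,-0.01,0],0.01],
    [[0,0,0],[0,-0.015,0],0.01],
    [[0,0,0],[0,-0.02,0],0.01],
    [[0,0,0],[0,-0.02,0],0.01],
    [[0,0,0],[0,-0.02,0],0.01],
    [[0,0,0],[0,-0.015,0],0.01],
    [[0,0,0],[0,-0.01,0],0.01],
    [[0,0,0],[0,-0.005,0],0.01],
    [[0,0,0],[0,0,0],0.01],
    [[0,0,0],[0,0,0],0.01]
  ]
}}

```text
t: 12.85
tool_pos: [0.5116, -0.0841, 0.0742]
tool_rot: [-180.0, 0.1, -167.3]
wrist_force: [-2.2, -2.2, 5.2]
opening: 0.0194
grasp_force: 58.7
```

```bash
cat > look.py <<'E'
from h import *
o=observe(); print(o["tool_pos"],o["tool_rot"],o["wrist_force"],o["opening"])
r=np.radians(12.72); print("rail y of tcp",-np.sin(r)*o["tool_pos"][0]+np.cos(r)*o["tool_pos"][1], "x",np.cos(r)*o["tool_pos"][0]+np.sin(r)*o["tool_pos"][1])
b=snapshot("side"); W=cloud(b);im=b["image"].astype(int)
Y=-np.sin(r)*W[...,0]+np.cos(r)*W[...,1]; X=np.cos(r)*W[...,0]+np.sin(r)*W[...,1]
y=(im[...,0]>1.5*im[...,2])&(im[...,1]>1.3*im[...,2])&(abs(W[...,2]-.11)<.008)&(X>.515)&(X<.545)&(abs(Y+.33)<.03)
print("pointer Y",y.sum(),np.median(Y[y]),Y[y].mean(),X[y].min())
m=(W[...,2]>.11)&(W[...,2]<.138)&(abs(X-.4815)<.025)&(Y<-.2)&(Y>-.4)
z=(W[...,2]>.128)&m
print("stub n",m.sum(),"Ymax",np.percentile(Y[m],[90,95]),"rim Y",(Y[z].min()+Y[z].max())/2 if z.any() else 0,"rim X",X[z].mean() if z.any() else 0,"zmax",W[m][:,2].max() if m.any() else 0)
import sys
cv2.imwrite("pics/"+sys.argv[1],cv2.cvtColor(cv2.resize(b["image"][110:290,250:430],(600,600),interpolation=2),cv2.COLOR_RGB2BGR))
E
python3 look.py c1.png
```

```text
[ 0.51160728 -0.08406611  0.07415223] [-1.79954875e+02  5.76421261e-02 -1.67299749e+02] [-2.20867612 -2.18252891  5.21362998] 0.01937893581051796
rail y of tcp -0.19465206500749668 x 0.48054104179030255
pointer Y 21 -0.3290970650060465 -0.32848348393758925 0.5174531245263851
stub n 56 Ymax [-0.20621981 -0.20375155] rim Y -0.2512443295557608 rim X 0.4907380618660378 zmax 0.13792682058020211
```

Request:
{"fn": "jog_arm", "kwargs": {
  "targets": [
    [[0,0,0],[0,-0.006,0],0.01],
    [[0,0,0],[0,-0.006,0],0.01],
    [[0,0,0],[0,-0.004,0],0.01],
    [[0,0,0],[0,0,0],0.01]
  ]
}}

```text
t: 13.4
tool_pos: [0.5151, -0.0998, 0.0742]
tool_rot: [-180.0, 0.1, -167.3]
wrist_force: [-2.6, -2.2, 6.0]
opening: 0.0194
grasp_force: 58.7
```

Request:
{"fn": "jog_arm", "kwargs": {
  "targets": [
    [[0,0,0],[0,-0.002,0],0.01],
    [[0,0,0],[0,-0.002,0],0.01],
    [[0,0,0],[0,0,0],0.01]
  ]
}}

```text
t: 13.78
tool_pos: [0.5159, -0.1035, 0.0742]
tool_rot: [-180.0, 0.0, -167.3]
wrist_force: [-2.4, -0.8, 5.9]
opening: 0.0193
grasp_force: 58.8
```

Request:
{"fn": "jog_arm", "kwargs": {
  "targets": [
    [[0,0,0],[0,-0.002,0],0.01],
    [[0,0,0],[0,0,0],0.01]
  ]
}}

```text
t: 14.02
tool_pos: [0.5164, -0.1054, 0.0742]
tool_rot: [-180.0, 0.0, -167.3]
wrist_force: [-2.8, -1.2, 6.1]
opening: 0.0193
grasp_force: 58.8
```

Request:
{"fn": "jog_arm", "kwargs": {
  "targets": [
    [[0,0,0],[0,-0.002,0],0.01],
    [[0,0,0],[0,0,0],0.01]
  ]
}}

```text
t: 14.28
tool_pos: [0.5168, -0.1073, 0.0742]
tool_rot: [-180.0, 0.0, -167.3]
wrist_force: [-2.7, -1.1, 6.0]
opening: 0.0193
grasp_force: 58.8
```

Request:
{"fn": "jog_arm", "kwargs": {
  "targets": [
    [[0,0,0],[0,-0.002,0],0.01],
    [[0,0,0],[0,0,0],0.01]
  ]
}}

```text
t: 14.52
tool_pos: [0.5171, -0.1087, 0.0742]
tool_rot: [180.0, 0.0, -167.3]
wrist_force: [-3.9, 4.4, 7.6]
opening: 0.0196
grasp_force: 59.2
```

The ball has met the dowel. The crest should be about 8 mm further and the notch about 18 mm.

Request:
{"fn": "jog_arm", "kwargs": {
  "targets": [
    [[0,0,0],[0,-0.002,0],0.01],
    [[0,0,0],[0,0,0],0.01]
  ]
}}

```text
t: 14.78
tool_pos: [0.5175, -0.1104, 0.0742]
tool_rot: [180.0, 0.0, -167.3]
wrist_force: [-3.8, 5.2, 6.8]
opening: 0.0195
grasp_force: 59.2
```

Request:
{"fn": "jog_arm", "kwargs": {
  "targets": [
    [[0,0,0],[0,-0.002,0],0.01],
    [[0,0,0],[0,0,0],0.01]
  ]
}}

```text
t: 15.02
tool_pos: [0.518, -0.1127, 0.0742]
tool_rot: [-180.0, 0.0, -167.3]
wrist_force: [-3.0, 2.4, 7.7]
opening: 0.0194
grasp_force: 59.2
```

Request:
{"fn": "jog_arm", "kwargs": {
  "targets": [
    [[0,0,0],[0,-0.002,0],0.01],
    [[0,0,0],[0,0,0],0.01]
  ]
}}

```text
t: 15.28
tool_pos: [0.5185, -0.115, 0.0742]
tool_rot: [-180.0, 0.0, -167.3]
wrist_force: [-1.9, -0.3, 5.3]
opening: 0.0192
grasp_force: 59.1
```

Request:
{"fn": "jog_arm", "kwargs": {
  "targets": [
    [[0,0,0],[0,-0.002,0],0.01],
    [[0,0,0],[0,0,0],0.01]
  ]
}}

```text
t: 15.52
tool_pos: [0.519, -0.1173, 0.0742]
tool_rot: [-179.9, 0.0, -167.3]
wrist_force: [-2.7, -3.7, 4.7]
opening: 0.0195
grasp_force: 59.1
```

Request:
{"fn": "jog_arm", "kwargs": {
  "targets": [
    [[0,0,0],[0,-0.002,0],0.01],
    [[0,0,0],[0,0,0],0.01]
  ]
}}

```text
t: 15.78
tool_pos: [0.5195, -0.1195, 0.0742]
tool_rot: [-179.9, 0.1, -167.3]
wrist_force: [-2.8, -5.8, 5.1]
opening: 0.0194
grasp_force: 59.2
```

Request:
{"fn": "jog_arm", "kwargs": {
  "targets": [
    [[0,0,0],[0,-0.002,0],0.01],
    [[0,0,0],[0,0,0],0.01]
  ]
}}

```text
t: 16.02
tool_pos: [0.52, -0.1217, 0.0742]
tool_rot: [-179.9, 0.1, -167.3]
wrist_force: [-2.4, -7.9, 5.3]
opening: 0.0195
grasp_force: 59.1
```

Request:
{"fn": "jog_arm", "kwargs": {
  "targets": [
    [[0,0,0],[0,-0.002,0],0.01],
    [[0,0,0],[0,0,0],0.01]
  ]
}}

```text
t: 16.27
tool_pos: [0.5204, -0.1234, 0.0742]
tool_rot: [-179.9, 0.1, -167.3]
wrist_force: [-1.8, -5.3, 5.1]
opening: 0.0193
grasp_force: 59.3
```

Request:
{"fn": "jog_arm", "kwargs": {
  "targets": [
    [[0,0,0],[0,-0.001,0],0.01],
    [[0,0,0],[0,0,0],0.01]
  ]
}}

```text
t: 16.52
tool_pos: [0.5205, -0.124, 0.0741]
tool_rot: [-180.0, 0.0, -167.3]
wrist_force: [-3.1, -1.8, 6.9]
opening: 0.0194
grasp_force: 59.4
```

Request:
{"fn": "jog_arm", "kwargs": {
  "targets": [
    [[0,0,0],[0,-0.001,0],0.01],
    [[0,0,0],[0,0,0],0.01]
  ]
}}

```text
t: 16.77
tool_pos: [0.5207, -0.1248, 0.0742]
tool_rot: [-180.0, 0.0, -167.3]
wrist_force: [-2.7, 0.3, 6.0]
opening: 0.0191
grasp_force: 59.5
```

The pull is gone and the force is back to sliding friction, so the carriage is in the notch. I'll check with a picture.

```bash
python3 look.py c2.png
```

```text
[ 0.52068136 -0.12481315  0.07417613] [-1.79974028e+02  3.96260021e-02 -1.67296743e+02] [-2.6978277   0.27927995  5.96443482] 0.019113667649013767
rail y of tcp -0.2363970711346346 x 0.480420468179441
pointer Y 21 -0.32632651678373703 -0.3272296002406304 0.5174374094053296
stub n 60 Ymax [-0.20991651 -0.20851764] rim Y -0.27280844543151656 rim X 0.4913131505041072 zmax 0.13776519193443326
```

View pics/c2.png

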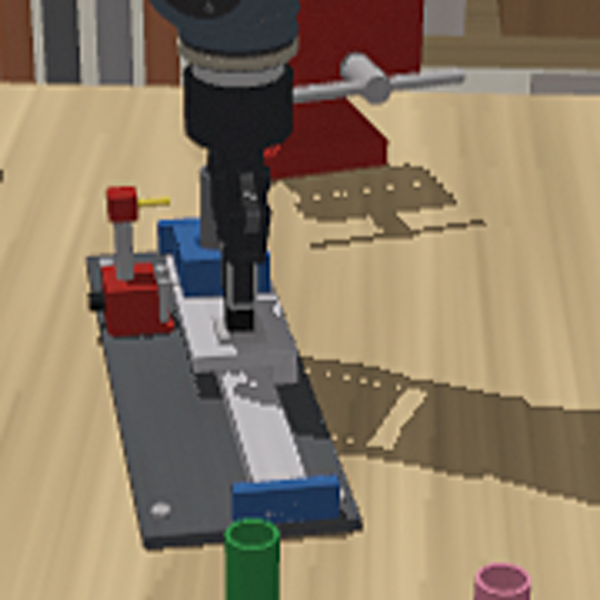

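The stub (208,205) stands upright behind the gripper, the handle (238,300) is held, and the pointer (155,202) is level with the socket. I'm handing in.

```bash
python3 -c "
from bench import *
print(close_job())"
```

```text
the job is handed in; nothing more can be done
None
```

The job is handed in, with no verdict returned: the grey stub stands on the socket floor, the carriage rests in the notch by force and position, and the gripper still holds the handle; the coupling, nipple and cap were not touched.

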